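Index the drilling jig to its middle stop

ROBOT

A 6-joint arm with a two-finger parallel gripper is mounted at the origin on the work surface. World frame = base frame: x ahead of the robot, y to its left, z up, the work surface at z = 0. Lengths are in m, angles in rad, forces in N, time in s.
With the tool pointing down it reaches from about 0.35 to 0.8 m from the base axis. Payload 7.3 kg.
Tool frame: the origin (TCP) lies where the fingers leave the gripper's body, on its centre line; the fingertips stand 73 mm ahead of it and the grasp point (between the pads) lies 54 mm ahead of it; z points along the fingers, y is the line along which they close (so a half turn about z gives the same grasp; the last joint's range is limited). The gripper opens to 85 mm and grips with 20 to 120 N. Pads are 22 mm wide; open, the fingers measure 114 mm over their backs; the gripper's body (76 mm by 85 mm) begins 54 mm behind the grasp point. The pads swing forward as they close: fully open they stand 13 mm farther back than shut.
Start: joints at [-1.31, 0.342, 1.524, -0, 1.275, -0.146], TCP at [0.208, -0.482, 0.304] pointing down, gripper open.
Joint ranges: [-2.53, 2.53], [-0.77, 2.02], [0.04, 2.7], [-1, 4.14], [0.28, 2.66], [-3.11, 3.11]. Speed limits (rad/s): [2.57, 2.57, 3.14, 3.14, 3.14, 3.14].

INTERFACE

Orientations are given as a rotation vector (axis times angle).
In Python, from rig import monitor, optics, job gives the robot as it stands. The module is installed in compiled form; this text tells all that it offers.
- The arm moves only by the tool apply_moves, never from a script. Its argument "series" is a list of rows, each an object of numbers: "dx", "dy", "dz": the shift along the world's x, y, z each as a share of 150 mm, from -1 to 1; "spin": the turn about the world's z as a share of 0.12 rad, from -1 to 1; "hand": the closure, from -1 (fully open) to 1 (shut). A call has 1 to 10 rows; each row shifts and turns the commanded pose from where the row before left it; what a row does not reach is not made up. A row lasts 1/12 s, in which the tool goes at most 41.7 mm and 7.16 degrees, less where a joint would pass 70% of its speed; a pose out of reach is approached as far as the arm can. A call with a number of a shift or a turn outside -1 to 1 is refused whole. A call with a gripper value outside its range is refused whole. The fingers move at their own pace and stop on an object; the grip force is fixed at half the most. Time passes only in rows, so rows that do not move let the fingers close. It gives the time, the measured TCP pose, the force, the opening and the grip force at its end, in the units of the state.
- monitor.get_state(): the state, without advancing time (a new reading comes with each control period).
- optics.read_camera(name): name is "side" or "top"; returns (picture, depth): 480x640x3 uint8, red, green, blue; 480x640 float32, m along the optical axis (not along the pixel's ray), 0 where there is no reading.
- optics.calibration(name): a dict with "mtx" (3x3 intrinsics, pixels), "extrinsics" (4x4, takes a point from world to camera coordinates). Camera axes: x right, y down, z forward; pixel columns grow to the right and rows downward; lengths in m; the calibration is good to about 2 mm. A picture is of the moment at which its call begins. calibration takes no time and is no camera call.
- job.hand_in(): hands the job in; it is judged then, once.
The state is a dict: "time_s": time; "joint_pos": joint angles; "joint_velocities": joint speeds; "joint_torque": joint torques, N m; "tool_pos": TCP position; "eef_rot": TCP orientation; "ft_force": force on the tool from outside, world axes, zero at the start; "torque": the same for the moment, N m; "finger_gap": finger opening in m; "grasp_force": force on a finger pad.
Only numpy, scipy, OpenCV 4.12 (cv2) and the standard library are available. Lean on these libraries where they do the work, as an engineer would, in place of code of your own. Each camera call takes 0.05 s, during which the arm holds its last target. There are 200 camera calls.

TASK

Set the drilling jig to its middle station by pushing with the fingertips: push the red post of the lock bar sideways until the bar is fully drawn back out of the carriage's way, then push the orange plate of the sprung carriage all the way to the far stop and let the carriage spring back until the stop pin catches it half-way. Finish clear of the jig with the carriage latched there and the steel blank still sitting in its nest; do not pick anything up, and leave the other things on the bench where they are.

Things in the scene. Friction and masses are not known exactly. Their poses are not given: they have to be found in the camera images.
- jig: Green bed plate, 215 x 190 x 16 mm, bolted to the bench. Origin on the bench surface; plate from x -120 to 96, y -105 to 85 mm. x: the way the carriage is pushed; y: towards the stop pin's side; -y: the way the lock bar is drawn out; z up. Two lock bar guide cheeks, 42 mm above the bench, at y -99 to -49, x -30 to -16 and 8 to 22 mm. Stop-pin block, 48 mm high, at x -72 to -38, y 58 to 80 mm.
- carriage (a joint): Travel of the sprung carriage along jig +x, m: 0 at rest (start), 0.08 at the far stop, about 0.040 when latched. A spring drives it back to 0 (4 N at 0, 7 N at 0.08; up to 4 N more from 0.012 to 0.04, while its tooth lifts the pin). Let go beyond 0.042 it springs back and is caught at 0.040; let go earlier it returns to 0. With the lock bar in it moves only 6 mm.
- push_plate (a point): Mid-width point, 72 mm above the bench, on the rear face (towards jig -x) of the carriage's orange upright push plate, which moves with it. Plate 50 mm wide (jig y), 10 mm thick (jig x), its upper edge 87 mm above the bench, its foot at the carriage's top, 35 mm up. Push it towards jig +x. At rest it lies at x -109, y 0 mm in the jig's frame; free space behind. Its axes are the jig's.
- lock_bar (a joint): How far the steel lock bar is drawn out along the jig's -y, m: 0 locked across the carriage's path (start), 0.04 fully drawn back (its end stop). It stays where it is left; 2 N of friction.
- lock_post (a point): Point on the inner face (towards jig +y) of the lock bar's red upright post, 72 mm above the bench; moves with the bar. Post 20 mm (jig x) by 12 mm (jig y), from 34 to 89 mm above the bench. Push this face towards jig -y. Locked, it lies at x -4, y -14 mm in the jig's frame. Beside it on the +y side nothing is higher than 51 mm above the bench. Its axes are the jig's.
- stop_pin (a joint): Draw of the sprung stop pin along jig +y, m: 0 fully in (at the start, and when it has caught the carriage), about 0.010 while the carriage's brass tooth passes it. Steel pin, 10 mm thick, with a black 20 mm ball knob outside its block; it works by itself and needs no touching.
- far_stop (a point): Top centre of the dark steel far stop, a block 14 mm (jig x) by 80 mm (jig y), 46 mm above the bench, 75 mm from the jig's origin along +x. The carriage (aluminium block 80 x 70 mm, top 35 mm above the bench) meets its black bumpers at the end of its travel.
- nest (a point): Centre of the blank's place in the nest on the carriage, 8 mm above the carriage's top. The nest is a steel rim 8 mm high, 52 x 37 mm inside.
- blank_mid (a point): Centre of the loose steel blank, 48 x 33 x 16 mm, 0.16 kg, lying in the nest with its top 51 mm above the bench. It rides along with the carriage and must stay in the nest.
- spare_blank: Bystander: a second steel blank, 48 x 33 x 16 mm, lying on the bench 150 to 180 mm to the jig's +y side. Origin at the centre of its underside.
- v_block: Bystander: dark steel V-block, 50 x 50 x 32 mm, on the bench on the jig's +y side. Origin at the centre of its underside.
- oil_bowl: Bystander: small blue bowl, 72 mm across and 40 mm high, on the bench 180 to 220 mm to the jig's -y side. Origin at the centre of its underside.
- brush: Bystander: brush, lying on the bench beyond the far stop, on the jig's +x side, across the jig. Origin near its middle, on its underside.
There are look-alikes about, which are no part of the job. Leave any brown or green look-alike of the part that bears blank_mid alone.

How it is judged:
On the way, in this order (a step that is already met when the one before it is completed fails the run):
1. the lock bar is drawn back out of the carriage's way (value of joint lock_bar above 0.034 m), for 0.1 s.
2. the carriage is pushed home to the far stop (value of joint carriage above 0.073 m), for 0.05 s.
3. the carriage has sprung back and is caught at mid position by the stop pin (value of joint carriage between 0.035 and 0.044 m and value of joint stop_pin below 0.003 m), for 0.2 s.
At the end, for the whole second after the job is handed in: The carriage rests at mid position (35 to 44 mm of its 80 mm travel), held by the stop pin, which is in (less than 3 mm drawn); the lock bar is drawn back by more than 34 of 40 mm; the blank lies in its nest (centre within 7 mm of the nest's) (all of step 3 and value of joint lock_bar above 0.034 m and velocity of joint carriage between -0.01 and 0.01 m/s and distance between blank_mid and nest below 0.007 m); the robot touches nothing.
It fails at once if the blank is lifted or knocked out of its nest (distance between blank_mid and nest above 0.012 m).
It fails at once if a bystander (spare blank, V-block, bowl or brush) is moved more than 30 mm (distance of any of spare_blank, v_block, oil_bowl, brush from where it was at the start of the episode above 0.03 m).
It also fails if it takes over 43 s, if anything falls off the work surface, if the arm or the gripper's body presses on something with over 40 N, if the wrist force passes 120 N, or if a joint passes its speed limit or range.

## Working session

There is one attempt and no reset: what is moved stays moved. The work goes in short steps, Python scripts to look and compute and a tool call to move; the robot and the scene stay as the last step left them, time stands still between calls to the robot, and variables do not carry over. Pictures are saved under pics/ and viewed, at most 10 in all, crops included, and the job is handed in when it is done.

Besides the shell and the picture viewer there is one more tool, called after "Emit:" as name(argument=value, ...), one argument or row to a line, values as JSON. apply_moves: Moves the arm, as the interface text tells. Shift numbers are shares of 150 mm and turn numbers shares of 0.12 rad, none past 1 either way. Its arguments: {"type":"object","properties":{"series":{"type":"array","items":{"type":"object","properties":{"dx":{"type":"number","minimum":-1,"maximum":1},"dy":{"type":"number","minimum":-1,"maximum":1},"dz":{"type":"number","minimum":-1,"maximum":1},"spin":{"type":"number","minimum":-1,"maximum":1},"hand":{"type":"number"}}}}},"required":["series"]}

```bash
mkdir -p pics
cat > h.py <<'E'
import numpy as np, cv2
from rig import monitor, optics, job
def shot(n,name=None):
    im,d=optics.read_camera(n)
    np.savez('last_'+n,im=im,d=d)
    if name: cv2.imwrite('pics/'+name+'.png',im[:,:,::-1])
    return im,d
def cloud(n,d):
    c=optics.calibration(n);K=c['mtx'];E=c['extrinsics']
    v,u=np.mgrid[0:480,0:640]
    p=np.stack([(u-K[0,2])/K[0,0]*d,(v-K[1,2])/K[1,1]*d,d],-1)
    return (p-E[:3,3])@E[:3,:3]
E
python3 - <<'E'
from h import *
for n in('top','side'):
    shot(n,n+'0'); c=optics.calibration(n); print(c['mtx'].round(1).tolist(),c['extrinsics'].round(3).tolist())
print(monitor.get_state())
E
```

```text
[[474.3, 0.0, 319.7], [0.0, 474.3, 240.7], [0.0, 0.0, 1.0]] [[0.171, -0.985, 0.004, -0.034], [-0.965, -0.169, -0.202, 0.546], [0.199, 0.031, -0.979, 0.826], [0.0, 0.0, 0.0, 1.0]]
[[439.0, 0.0, 325.7], [0.0, 439.0, 240.2], [0.0, 0.0, 1.0]] [[-0.974, -0.224, -0.009, 0.562], [-0.136, 0.623, -0.771, 0.082], [0.179, -0.75, -0.637, 0.848], [0.0, 0.0, 0.0, 1.0]]
{'time_s': 0.1, 'joint_pos': array([-1.31001113e+00,  3.42659459e-01,  1.52489593e+00,  1.24989842e-05,
        1.27542899e+00, -1.46026333e-01]), 'joint_velocities': array([ 0.00051141, -0.00186815, -0.00211723, -0.00032079,  0.00111464,
       -0.00066653]), 'joint_torque': array([ 2.20826085e-03, -4.34446013e+01, -2.46490860e+01, -1.42809172e-04,
        4.68983635e-03,  6.75535958e-06]), 'tool_pos': array([ 0.20767788, -0.4819008 ,  0.30330099]), 'eef_rot': array([-3.07546613e+00, -6.34334302e-01,  1.06573796e-04]), 'ft_force': array([ 0.1171717 ,  1.33007524, -0.23151664]), 'torque': array([-0.02735214,  0.00500955, -0.05860093]), 'grasp_force': 0.0, 'finger_gap': 0.0854085014443792}
```

View pics/top0.png

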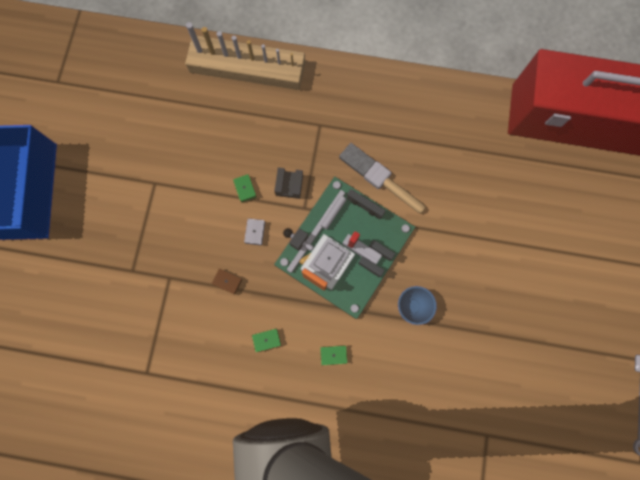

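View pics/side0.png

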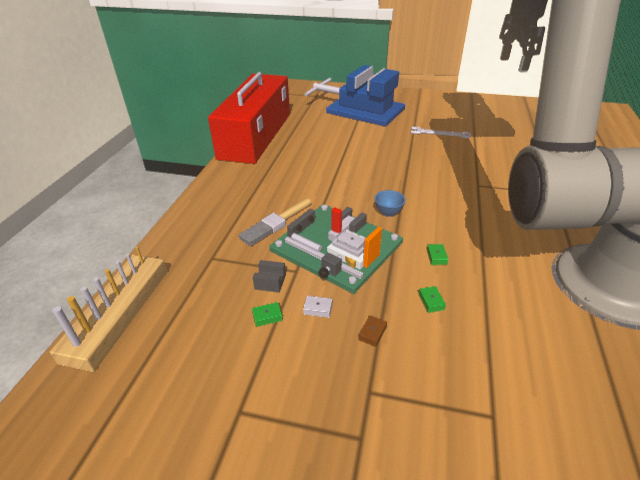

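The top view shows the green jig around (345,245), with the orange plate at (315,273), the red post at (354,239), the blank in the nest at (330,259) and the bowl at (417,305). The side view shows the plate at (373,246) and the post at (337,220). The brown and green look-alikes and the spare grey blank all lie off the jig. Next I'll measure the pose and enlarge the jig to confirm.

```bash
cat > m.py <<'E'
from h import *
def mask(im,lo,hi):
    h=cv2.cvtColor(im,cv2.COLOR_RGB2HSV); return cv2.inRange(h,lo,hi)>0
OR=((8,200,150),(17,255,255)); RE=((0,180,110),(5,255,255)); GR=((65,70,30),(90,255,160))
BOX={'top':(150,360,220,460),'side':(190,300,240,420)}
def seg(n,im,c):
    m=mask(im,*c);b=BOX[n];k=np.zeros_like(m);k[b[0]:b[1],b[2]:b[3]]=1
    m&=k; nn,l,s,_=cv2.connectedComponentsWithStats(m.astype(np.uint8))
    return l==1+s[1:,4].argmax()
def plane(n,uv,z):
    c=optics.calibration(n);K=c['mtx'];E=c['extrinsics'];R=E[:3,:3];o=-R.T@E[:3,3]
    r=np.c_[uv,np.ones(len(uv))]@np.linalg.inv(K).T@R
    return o+r*((z-o[2])/r[:,2])[:,None]
E
python3 - <<'E'
from m import *
for n in('top','side'):
    f=np.load('last_'+n+'.npz');im=f['im'];P=cloud(n,f['d'])
    g=seg(n,im,GR); h=cv2.convexHull(np.argwhere(g)[:,::-1].astype(np.float32))[:,0]
    w=plane(n,h,.016)[:,:2].astype(np.float32); r=cv2.minAreaRect(w); print(n,'bed',r,cv2.boxPoints(r).round(4).tolist())
    for nm,c in(('or',OR),('red',RE)):
        k=seg(n,im,c); p=P[k]; q=np.argwhere(k)[:,::-1]
        print(nm,k.sum(),q.mean(0).round(1),'z',np.percentile(p[:,2],[2,50,98]).round(3))
        t=p[p[:,2]>np.percentile(p[:,2],98)-.008]
        print(' top pts',len(t),t.mean(0).round(4),cv2.minAreaRect(t[:,:2].astype(np.float32)), 'all',p.mean(0).round(4))
t=np.load('last_top.npz')['im'][160:330,260:440];s=np.load('last_side.npz')['im'][190:300,260:420]
a=cv2.resize(t,(400,378));b=cv2.resize(s,(400,378))
cv2.imwrite('pics/crop.png',np.hstack([a,b])[:,:,::-1])
E
```

```text
top bed ((0.5916975736618042, -0.02314605563879013), (0.15725891292095184, 0.07791268825531006), 83.181884765625) [[0.5436999797821045, -0.0966000035405159], [0.6209999918937683, -0.10580000281333923], [0.6396999955177307, 0.0502999983727932], [0.5623999834060669, 0.05959999933838844]]Traceback (most recent call last):
  File "<stdin>", line 7, in <module>
  File "m.py", line 9, in seg
    return l==1+s[1:,4].argmax()
                ~~~~~~~~~~~~~~^^
ValueError: attempt to get argmax of an empty sequence
```

Run:
```python
from h import *
for n,pts in(('top',[(345,295),(395,230),(340,195),(310,278),(315,273),(320,281),(354,239),(266,341)]),('side',[(373,246),(337,220),(355,280),(290,235),(268,315)])):
    im=np.load('last_'+n+'.npz')['im'];h=cv2.cvtColor(im,cv2.COLOR_RGB2HSV)
    for u,v in pts: print(n,u,v,h[v,u])
t=np.load('last_top.npz')['im'][160:330,260:440];s=np.load('last_side.npz')['im'][190:300,260:420]
cv2.imwrite('pics/crop.png',np.hstack([cv2.resize(t,(400,378)),cv2.resize(s,(400,275)) if 0 else cv2.resize(s,(400,378))])[:,:,::-1])
```

```text
top 345 295 [ 69  74 111]
top 395 230 [ 69  74 103]
top 340 195 [160   9 165]
top 310 278 [ 11 170 156]
top 315 273 [ 10  42 135]
top 320 281 [ 11 174 208]
top 354 239 [  2 176 174]
top 266 341 [ 57  85 114]
side 373 246 [ 14 239 196]
side 337 220 [  3 226 196]
side 355 280 [161  15 182]
side 290 235 [14 39 86]
side 268 315 [ 61 169 163]
```

View pics/crop.png

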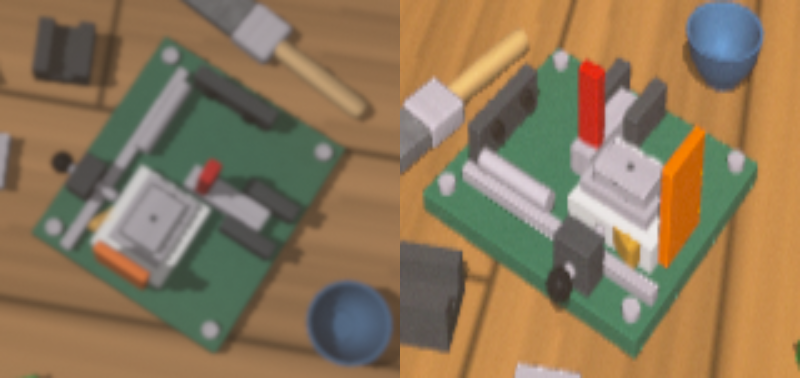

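The crop confirms it. The jig carries the orange plate behind the nest, the grey blank in the nest, the red post on the bar between the dark cheeks on the -y (bowl) side, and the black knob on the +y side.

```bash
sed -i "s/^OR=.*/OR=((7,150,130),(17,255,255)); RE=((0,140,80),(6,255,255)); GR=((64,50,30),(95,255,180))/; s/^BOX=.*/BOX={'top':(175,320,270,418),'side':(195,292,262,412)}/" m.py
cat > loc.py <<'E'
from m import *
def go():
  for n in('top','side'):
    f=np.load('last_'+n+'.npz');im=f['im'];P=cloud(n,f['d'])
    g=mask(im,*GR);b=BOX[n];k=np.zeros_like(g);k[b[0]:b[1],b[2]:b[3]]=1;g&=k
    g=cv2.morphologyEx(g.astype(np.uint8),cv2.MORPH_OPEN,np.ones((3,3)))
    if n=='side': g[:]=g*(abs(P[:,:,2]-.016)<.006)
    h=np.argwhere(g)[:,::-1].astype(float)
    r=cv2.minAreaRect(plane(n,h,.016)[:,:2].astype(np.float32)); print(n,'bed',r,cv2.boxPoints(r).round(4).tolist())
    for nm,c in(('or',OR),('red',RE)):
        k=seg(n,im,c); p=P[k]; q=np.argwhere(k)[:,::-1]
        print(nm,k.sum(),q.mean(0).round(1),'z',np.percentile(p[:,2],[2,50,98]).round(3))
        t=p[p[:,2]>np.percentile(p[:,2],98)-.008]
        print(' top pts',len(t),t.mean(0).round(4),cv2.minAreaRect(t[:,:2].astype(np.float32)), 'all',p.mean(0).round(4))
E
python3 -c "
from loc import *
go()"
```

```text
top bed ((0.5510532855987549, 0.011759579181671143), (0.18492178618907928, 0.20971006155014038), 66.4561996459961) [[0.4180000126361847, -0.031099999323487282], [0.6101999878883362, -0.11490000039339066], [0.6840999722480774, 0.05460000038146973], [0.4918999969959259, 0.13840000331401825]]
or 155 [314.2 278.4] z [0.059 0.085 0.089]
 top pts 126 [0.4683 0.0565 0.099 ] ((0.43045324087142944, 0.040888525545597076), (0.12100675702095032, 0.034177858382463455), 22.98695182800293) all [0.4681 0.0569 0.0931]
red 73 [353.7 238.3] z [0.057 0.088 0.091]
 top pts 59 [ 0.5541 -0.0007  0.0882] ((0.5544387102127075, -0.0004720129072666168), (0.01027510967105627, 0.018841927871108055), 66.93701934814453) all [ 5.527e-01 -2.000e-04  8.450e-02]
side bed ((0.5511139035224915, 0.016089677810668945), (0.19313213229179382, 0.21623404324054718), 66.94810485839844) [[0.4138000011444092, -0.030400000512599945], [0.6128000020980835, -0.11509999632835388], [0.6883999705314636, 0.06260000169277191], [0.4893999993801117, 0.14730000495910645]]
or 1594 [365.7 220.5] z [-0.002  0.001  0.088]
 top pts 136 [0.469  0.0797 0.101 ] ((0.4394398331642151, 0.3409060835838318), (0.09110452234745026, 0.7373599410057068), 12.016616821289062) all [ 0.5035 -0.0743  0.0203]
red 229 [336.4 219.7] z [0.04  0.068 0.09 ]
 top pts 61 [0.5504 0.0142 0.0957] ((0.4766259491443634, 0.35125383734703064), (0.018312836065888405, 0.7325170040130615), 12.320670127868652) all [0.552  0.0072 0.0695]
```

Jig yaw is about -23.3° and its origin about (0.565, 0.0165). The post and plate positions agree with that to about 2 mm. I'll close the hand, turn it +43.3° to align with the jig, and approach the spot beside the post from high up.

Emit:
apply_moves(
  series=[
    {"dx":0.12,"dy":0.17,"spin":0.315,"hand":1},
    {"dx":0.12,"dy":0.17,"spin":0.315,"hand":1},
    {"dx":0.12,"dy":0.17,"spin":0.315,"hand":1},
    {"dx":0.12,"dy":0.17,"spin":0.315,"hand":1},
    {"dx":0.12,"dy":0.17,"spin":0.315,"hand":1},
    {"dx":0.12,"dy":0.17,"spin":0.315,"hand":1},
    {"dx":0.12,"dy":0.17,"spin":0.315,"hand":1},
    {"dx":0.12,"dy":0.17,"spin":0.315,"hand":1},
    {"dx":0.12,"dy":0.17,"spin":0.315,"hand":1},
    {"dx":0.12,"dy":0.17,"spin":0.315,"hand":1},
  ],
)

```text
invalid input at $.series[0]: expected keys dx, dy, dz, spin, hand
```

Emit:
apply_moves(
  series=[
    {"dx":0.12,"dy":0.17,"spin":0.315,"hand":1},
    {"dx":0.12,"dy":0.17,"spin":0.315,"hand":1},
    {"dx":0.12,"dy":0.17,"spin":0.315,"hand":1},
    {"dx":0.12,"dy":0.17,"spin":0.315,"hand":1},
    {"dx":0.12,"dy":0.17,"spin":0.315,"hand":1},
    {"dx":0.12,"dy":0.17,"spin":0.315,"hand":1},
    {"dx":0.12,"dy":0.17,"spin":0.315,"hand":1},
    {"dx":0.12,"dy":0.17,"spin":0.315,"hand":1},
    {"dx":0.12,"dy":0.17,"spin":0.315,"hand":1},
    {"dx":0.1,"dy":0.17,"spin":0.315,"hand":1},
    {"hand":1},
  ],
)

```text
invalid input at $.series[0]: expected keys dx, dy, dz, spin, hand
```

Emit:
apply_moves(
  series=[
    {"dx":0.12,"dy":0.17,"dz":0,"spin":0.315,"hand":1},
    {"dx":0.12,"dy":0.17,"dz":0,"spin":0.315,"hand":1},
    {"dx":0.12,"dy":0.17,"dz":0,"spin":0.315,"hand":1},
    {"dx":0.12,"dy":0.17,"dz":0,"spin":0.315,"hand":1},
    {"dx":0.12,"dy":0.17,"dz":0,"spin":0.315,"hand":1},
    {"dx":0.12,"dy":0.17,"dz":0,"spin":0.315,"hand":1},
    {"dx":0.12,"dy":0.17,"dz":0,"spin":0.315,"hand":1},
    {"dx":0.12,"dy":0.17,"dz":0,"spin":0.315,"hand":1},
    {"dx":0.12,"dy":0.17,"dz":0,"spin":0.315,"hand":1},
    {"dx":0.12,"dy":0.17,"dz":0,"spin":0.315,"hand":1},
  ],
)

```text
time_s: 0.93
tool_pos: [0.3883, -0.2257, 0.3037]
eef_rot: [-2.901, -1.204, 0.0]
ft_force: [0.8, 0.3, 0.1]
finger_gap: 0.0001
grasp_force: 0.0
```

Emit:
apply_moves(
  series=[
    {"dx":0.12,"dy":0.17,"dz":0,"spin":0.315,"hand":1},
    {"dx":0.12,"dy":0.17,"dz":0,"spin":0.315,"hand":1},
    {"dx":0.12,"dy":0.17,"dz":0,"spin":0.315,"hand":1},
    {"dx":0.12,"dy":0.17,"dz":0,"spin":0.315,"hand":1},
    {"dx":0.12,"dy":0.17,"dz":0,"spin":0.315,"hand":1},
    {"dx":0.12,"dy":0.17,"dz":0,"spin":0.315,"hand":1},
    {"dx":0.12,"dy":0.17,"dz":0,"spin":0.315,"hand":1},
    {"dx":0.12,"dy":0.17,"dz":0,"spin":0.315,"hand":1},
    {"dx":0.12,"dy":0.17,"dz":0,"spin":0.315,"hand":1},
    {"dx":0,"dy":0,"dz":0,"spin":0.315,"hand":1},
  ],
)

```text
time_s: 1.77
tool_pos: [0.5517, 0.0064, 0.3032]
eef_rot: [-2.62, -1.732, -0.002]
ft_force: [-1.5, -0.0, -0.1]
finger_gap: -0.0001
grasp_force: 0.0
```

Emit:
apply_moves(
  series=[
    {"dx":0.095,"dy":0.15,"dz":0,"spin":0,"hand":1},
    {"dx":0,"dy":0,"dz":-0.2,"spin":0,"hand":1},
    {"dx":0,"dy":0,"dz":-0.2,"spin":0,"hand":1},
    {"dx":0,"dy":0,"dz":-0.2,"spin":0,"hand":1},
    {"dx":0,"dy":0,"dz":-0.15,"spin":0,"hand":1},
    {"dx":0,"dy":0,"dz":0,"spin":0,"hand":1},
  ],
)

```text
time_s: 2.27
tool_pos: [0.5614, 0.0251, 0.1863]
eef_rot: [-2.62, -1.722, 0.012]
ft_force: [-1.0, 0.2, 0.3]
finger_gap: -0.0001
grasp_force: 0.0
```

Run:
```python
from m import *
t,_=shot('top');s,d=shot('side')
cv2.imwrite('pics/c1.png',np.hstack([cv2.resize(t[160:330,260:440],(400,378)),cv2.resize(s[160:300,260:420],(400,378))])[:,:,::-1])
```

```text
(no output)
```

View pics/c1.png

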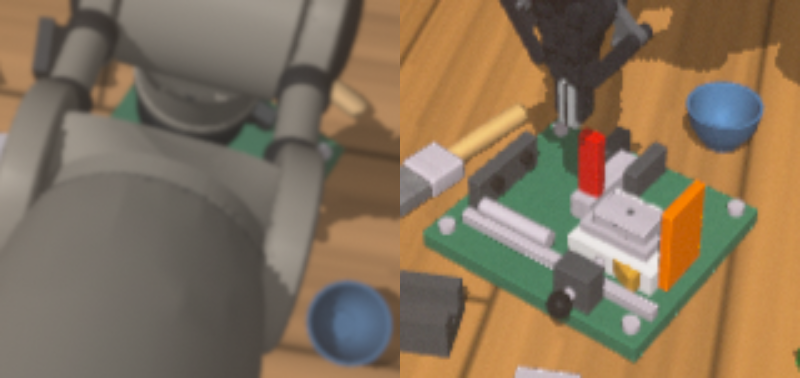

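The side crop shows the closed fingertips (570,115) still above the post (592,165) and on its +y side, with nothing touching. Lowering now.

Emit:
apply_moves(
  series=[
    {"dx":0.03,"dy":0.03,"dz":-0.1,"spin":0,"hand":1},
    {"dx":0,"dy":0,"dz":-0.12,"spin":0,"hand":1},
    {"dx":0,"dy":0,"dz":-0.12,"spin":0,"hand":1},
    {"dx":0,"dy":0,"dz":0,"spin":0,"hand":1},
    {"dx":0,"dy":0,"dz":0,"spin":0,"hand":1},
  ],
)

```text
time_s: 2.78
tool_pos: [0.5691, 0.0293, 0.1417]
eef_rot: [2.625, 1.725, 0.001]
ft_force: [-0.0, 0.3, 0.7]
finger_gap: -0.0003
grasp_force: 0.0
```

Run:
```python
from m import *
s,d=shot('side')
cv2.imwrite('pics/c2.png',cv2.resize(s[160:300,260:420],(640,560))[:,:,::-1])
```

```text
(no output)
```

View pics/c2.png

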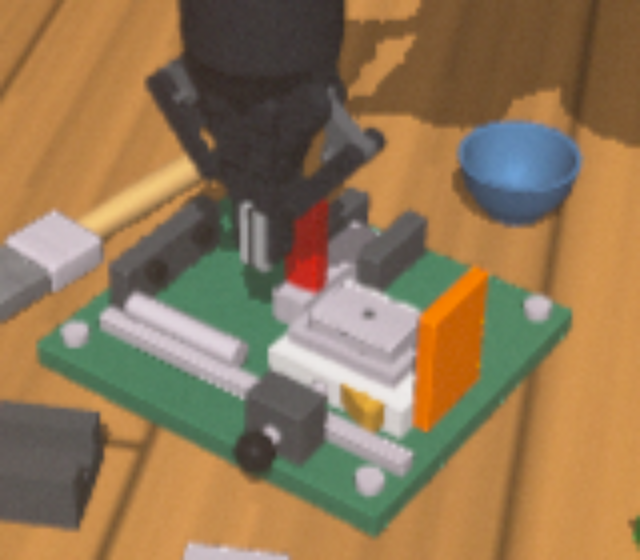

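The fingers (265,235) are at height beside the post (308,240) on its +y side. Pushing along jig -y.

Emit:
apply_moves(
  series=[
    {"dx":-0.02,"dy":0.01,"dz":-0.03,"spin":0,"hand":1},
    {"dx":-0.02,"dy":-0.046,"dz":0,"spin":0,"hand":1},
    {"dx":-0.02,"dy":-0.046,"dz":0,"spin":0,"hand":1},
    {"dx":-0.02,"dy":-0.046,"dz":0,"spin":0,"hand":1},
    {"dx":-0.02,"dy":-0.046,"dz":0,"spin":0,"hand":1},
    {"dx":-0.02,"dy":-0.046,"dz":0,"spin":0,"hand":1},
    {"dx":-0.02,"dy":-0.046,"dz":0,"spin":0,"hand":1},
    {"dx":-0.02,"dy":-0.046,"dz":0,"spin":0,"hand":1},
    {"dx":0,"dy":0,"dz":0,"spin":0,"hand":1},
  ],
)

```text
time_s: 3.58
tool_pos: [0.544, -0.019, 0.136]
eef_rot: [2.626, 1.724, -0.001]
ft_force: [-0.5, -0.8, 0.5]
finger_gap: -0.0
grasp_force: 0.0
```

```bash
cat > v.py <<'E'
from m import *
import sys
s,d=shot('side')
cv2.imwrite('pics/'+sys.argv[1]+'.png',cv2.resize(s[160:300,260:420],(640,560))[:,:,::-1])
O=np.array([.565,.0165]);a=np.radians(-23.3);R=np.array([[np.cos(a),np.sin(a)],[-np.sin(a),np.cos(a)]])
st=monitor.get_state();print('tcp jig mm',(R@(st['tool_pos'][:2]-O)*1e3).round(1),st['tool_pos'],'F jig',R@st['ft_force'][:2])
P=cloud('side',d)
for nm,c in(('or',((7,190,110),(17,255,255))),('red',RE)):
    k=seg('side',s,c);p=P[k];p=p[(p[:,2]>.04)&(p[:,2]<.1)]
    print(nm,len(p),((R@(np.median(p[:,:2],0)-O))*1e3).round(1))
E
python3 v.py c3
```

```text
tcp jig mm [ -5.3 -40.4] [ 0.54415725 -0.01851132  0.13585695] F jig [0.41180789 0.1694408 ]
or 367 [-106.8    7.6]
red 81 [-11.7 -55.7]
```

View pics/c3.png

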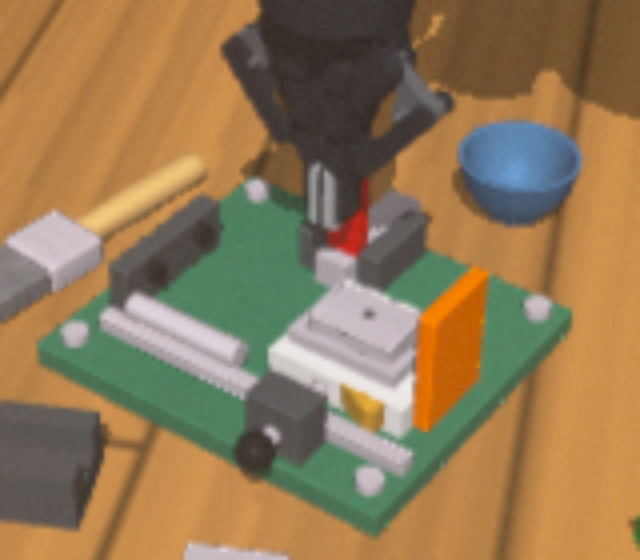

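The post has moved out with the fingers: it is now at (348,220) and the bar end at (335,265) is clear of the carriage. I'll nudge it on to the end stop.

Emit:
apply_moves(
  series=[
    {"dx":-0.006,"dy":-0.014,"dz":0,"spin":0,"hand":1},
    {"dx":-0.006,"dy":-0.014,"dz":0,"spin":0,"hand":1},
    {"dx":-0.003,"dy":-0.007,"dz":0,"spin":0,"hand":1},
    {"dx":0,"dy":0,"dz":0,"spin":0,"hand":1},
    {"dx":0,"dy":0,"dz":0,"spin":0,"hand":1},
  ],
)

```text
time_s: 4.05
tool_pos: [0.5429, -0.0212, 0.1359]
eef_rot: [-2.625, -1.725, -0.004]
ft_force: [2.6, 8.0, 0.4]
finger_gap: 0.0
grasp_force: 4.5
```

8 N is well above the bar's 2 N friction, so it is on its end stop. I'll back off, lift, and go behind the orange plate.

Emit:
apply_moves(
  series=[
    {"dx":0.04,"dy":0.092,"dz":0,"spin":0,"hand":1},
    {"dx":0,"dy":0,"dz":0.25,"spin":0,"hand":1},
    {"dx":0,"dy":0,"dz":0.27,"spin":0,"hand":1},
    {"dx":0,"dy":0,"dz":0,"spin":0,"hand":1},
    {"dx":-0.156,"dy":0.11,"dz":0,"spin":0,"hand":1},
    {"dx":-0.156,"dy":0.11,"dz":0,"spin":0,"hand":1},
    {"dx":-0.156,"dy":0.11,"dz":0,"spin":0,"hand":1},
    {"dx":-0.156,"dy":0.11,"dz":0,"spin":0,"hand":1},
    {"dx":-0.156,"dy":0.11,"dz":0,"spin":0,"hand":1},
    {"dx":0,"dy":0,"dz":0,"spin":0,"hand":1},
  ],
)

```text
time_s: 4.88
tool_pos: [0.427, 0.0756, 0.2135]
eef_rot: [-2.621, -1.727, 0.005]
ft_force: [0.3, 0.4, -1.2]
finger_gap: -0.0001
grasp_force: 0.0
```

```bash
python3 v.py c4
```

```text
tcp jig mm [-147.5   -0.2] [0.42943964 0.07464395 0.21393549] F jig [ 0.26871307 -0.12838045]
or 366 [-106.5    6.3]
red 211 [ -6.3 -55.6]
```

View pics/c4.png

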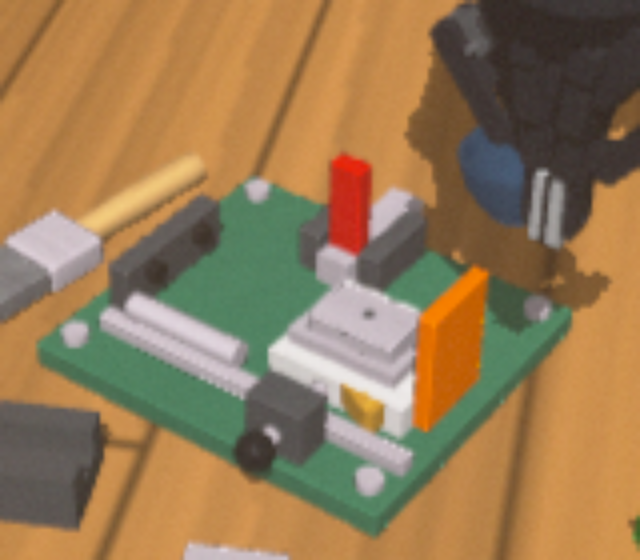

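The red post (350,205) is drawn back and free of the hand, the carriage is at rest, and the fingers are above and behind the orange plate. Lowering, then pushing steadily.

Emit:
apply_moves(
  series=[
    {"dx":0,"dy":0,"dz":-0.2,"spin":0,"hand":1},
    {"dx":0,"dy":0,"dz":-0.2,"spin":0,"hand":1},
    {"dx":0,"dy":0,"dz":-0.17,"spin":0,"hand":1},
    {"dx":0,"dy":0,"dz":0,"spin":0,"hand":1},
    {"dx":0.05,"dy":-0.022,"dz":0,"spin":0,"hand":1},
    {"dx":0.05,"dy":-0.022,"dz":0,"spin":0,"hand":1},
    {"dx":0.05,"dy":-0.022,"dz":0,"spin":0,"hand":1},
    {"dx":0.05,"dy":-0.022,"dz":0,"spin":0,"hand":1},
    {"dx":0.05,"dy":-0.022,"dz":0,"spin":0,"hand":1},
    {"dx":0,"dy":0,"dz":0,"spin":0,"hand":1},
  ],
)

```text
time_s: 5.77
tool_pos: [0.4699, 0.0569, 0.1296]
eef_rot: [-2.626, -1.724, -0.001]
ft_force: [-3.3, 3.6, 2.9]
finger_gap: -0.0001
grasp_force: 2.2
```

```bash
python3 v.py c5
```

```text
tcp jig mm [-103.5   -0.5] [0.4697455  0.05692564 0.12965394] F jig [-4.08264476  0.89562279]
or 217 [-87.5  18.6]
red 134 [ -4.2 -54.9]
```

Emit:
apply_moves(
  series=[
    {"dx":0.046,"dy":-0.02,"dz":0,"spin":0,"hand":1},
    {"dx":0.046,"dy":-0.02,"dz":0,"spin":0,"hand":1},
    {"dx":0.046,"dy":-0.02,"dz":0,"spin":0,"hand":1},
    {"dx":0.046,"dy":-0.02,"dz":0,"spin":0,"hand":1},
    {"dx":0.046,"dy":-0.02,"dz":0,"spin":0,"hand":1},
    {"dx":0.046,"dy":-0.02,"dz":0,"spin":0,"hand":1},
    {"dx":0.046,"dy":-0.02,"dz":0,"spin":0,"hand":1},
    {"dx":0.02,"dy":-0.009,"dz":0,"spin":0,"hand":1},
    {"dx":0,"dy":0,"dz":0,"spin":0,"hand":1},
  ],
)

```text
time_s: 6.57
tool_pos: [0.5203, 0.0346, 0.1292]
eef_rot: [-2.625, -1.724, 0.001]
ft_force: [-6.0, 3.6, 2.0]
finger_gap: 0.0001
grasp_force: 3.3
```

```bash
python3 v.py c6
```

```text
tcp jig mm [-48.5  -1. ] [0.52001491 0.03476108 0.12915241] F jig [-6.30593697  0.99589989]
or 215 [-32.5  17.2]Traceback (most recent call last):
  File "v.py", line 9, in <module>
    k=seg('side',s,c);p=P[k];p=p[(p[:,2]>.04)&(p[:,2]<.1)]
  File "m.py", line 9, in seg
    return l==1+s[1:,4].argmax()
                ~~~~~~~~~~~~~~^^
ValueError: attempt to get argmax of an empty sequence
```

View pics/c6.png

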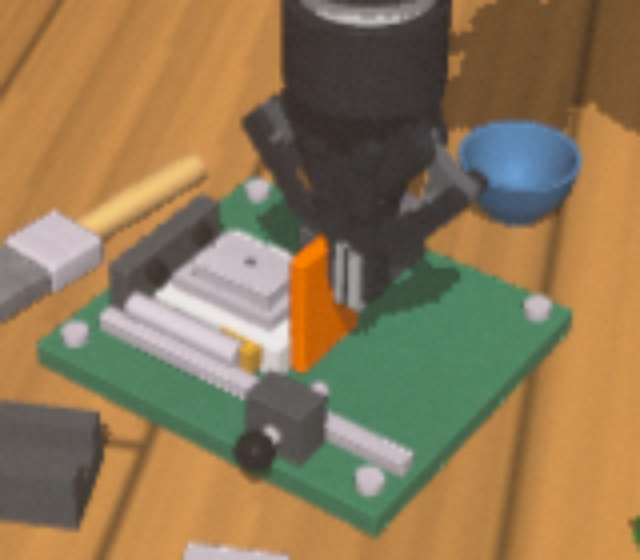

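The carriage is past the pin, with its brass tooth at (248,350) and the blank at (250,265) in its nest, nearly at the far stop. I'll push the last few mm until the force rises.

Emit:
apply_moves(
  series=[
    {"dx":0.02,"dy":-0.009,"dz":0,"spin":0,"hand":1},
    {"dx":0.012,"dy":-0.005,"dz":0,"spin":0,"hand":1},
    {"dx":0.006,"dy":-0.003,"dz":0,"spin":0,"hand":1},
    {"dx":0,"dy":0,"dz":0,"spin":0,"hand":1},
    {"dx":0,"dy":0,"dz":0,"spin":0,"hand":1},
  ],
)

```text
time_s: 7.03
tool_pos: [0.5254, 0.0324, 0.1292]
eef_rot: [-2.624, -1.724, 0.001]
ft_force: [-5.1, 4.7, 0.4]
finger_gap: 0.0
grasp_force: 3.4
```

Emit:
apply_moves(
  series=[
    {"dx":0.012,"dy":-0.005,"dz":0,"spin":0,"hand":1},
    {"dx":0.012,"dy":-0.005,"dz":0,"spin":0,"hand":1},
    {"dx":0,"dy":0,"dz":0,"spin":0,"hand":1},
  ],
)

```text
time_s: 7.28
tool_pos: [0.5262, 0.0321, 0.1292]
eef_rot: [-2.619, -1.721, 0.009]
ft_force: [-16.8, 8.6, 11.9]
finger_gap: -0.0001
grasp_force: 9.9
```

At the far stop: 19 N and the hand has stalled. Letting it back slowly.

Emit:
apply_moves(
  series=[
    {"dx":-0.03,"dy":0.013,"dz":0,"spin":0,"hand":1},
    {"dx":-0.046,"dy":0.02,"dz":0,"spin":0,"hand":1},
    {"dx":-0.046,"dy":0.02,"dz":0,"spin":0,"hand":1},
    {"dx":-0.046,"dy":0.02,"dz":0,"spin":0,"hand":1},
    {"dx":-0.046,"dy":0.02,"dz":0,"spin":0,"hand":1},
    {"dx":-0.046,"dy":0.02,"dz":0,"spin":0,"hand":1},
    {"dx":-0.046,"dy":0.02,"dz":0,"spin":0,"hand":1},
    {"dx":-0.08,"dy":0.034,"dz":0,"spin":0,"hand":1},
    {"dx":-0.1,"dy":0.043,"dz":0,"spin":0,"hand":1},
    {"dx":0,"dy":0,"dz":0,"spin":0,"hand":1},
  ],
)

```text
time_s: 8.12
tool_pos: [0.4549, 0.0627, 0.1288]
eef_rot: [2.625, 1.726, -0.0]
ft_force: [-0.1, 0.0, 0.8]
finger_gap: -0.0001
grasp_force: 0.0
```

Emit:
apply_moves(
  series=[
    {"dx":-0.1,"dy":0.043,"dz":0,"spin":0,"hand":1},
    {"dx":0,"dy":0,"dz":0.25,"spin":0,"hand":1},
    {"dx":0,"dy":0,"dz":0.25,"spin":0,"hand":1},
    {"dx":0,"dy":0,"dz":0.25,"spin":0,"hand":1},
    {"dx":0,"dy":0,"dz":0,"spin":0,"hand":1},
    {"dx":0,"dy":0,"dz":0,"spin":0,"hand":1},
  ],
)

```text
time_s: 8.62
tool_pos: [0.4435, 0.0683, 0.2437]
eef_rot: [2.621, 1.722, 0.01]
ft_force: [-0.8, 0.6, -0.1]
finger_gap: 0.0004
grasp_force: 0.0
```

```bash
python3 v.py c7
```

```text
tcp jig mm [-133.    -0.9] [0.44245667 0.06829207 0.24200185] F jig [-0.12026311 -0.08271813]
or 372 [-67.3   6.6]
red 213 [ -6.4 -55.9]
```

View pics/c7.png

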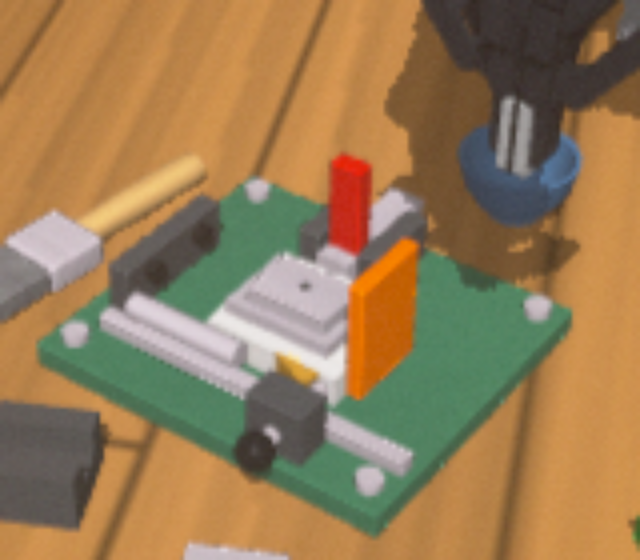

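The carriage is latched about 39 mm along: the plate went from -106.5 to -67.3. The tooth (295,368) rests at the pin, the blank (305,287) is in its nest, the post is out and the hand is clear.

```bash
python3 -c "
from rig import job
print(job.hand_in())"
```

```text
the job is handed in; nothing more can be done
None
```

The job is handed in: the lock bar is drawn back to its end stop, the carriage went to the far stop and sprang back to latch at about 39 mm, the blank is still in its nest and the arm is clear; hand-in gave no verdict.

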